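Roll the tumbling barrel up the loading ramp onto the tumbler's rollers

TASK

Load the bench tumbler by pushing only: with your fingers, roll the green barrel slowly and steadily up the loading ramp until it drops onto the two rollers against the back rail, keeping your fingers behind it so that it never rolls back or runs free on the ramp, and never lifting or squeezing it. Then push (do not pinch) the red-pinned keeper arm round to its stop across the front of the seated barrel. Leave the jar, the horn and the bangle where they are.

Things in the scene. Friction and masses are not known exactly. Their poses are not given: they have to be found in the camera images.
- tumbler: Bench tumbler, fixed; place and heading vary. Origin on the bench straight below a seated barrel's axis; x points level UPHILL (ramp foot to motor), y along the rollers. Steel ramp from x -167 to -50 mm rises 12 deg to 25 mm, between yellow cheeks 142 mm apart and 25 mm high that flare to 180 mm at the foot. Motor and blue belt guard at x 0 to 155, 105 mm high at most; y -100 to 110 mm, keeper apart.
- home (a point): Centre of the seated barrel: 67 mm above the bench, on the tumbler's mid-plane, midway over the two black rubber rollers (24 mm diameter, turning with slight drag, axes at tumbler x -29 and +29 mm, 17 mm high). Grey end frames beside them are 50 mm high. The back rail (stop), a 12 mm round steel bar 68 mm high, lies 55 mm uphill of this point.
- barrel: Closed loaded barrel, about 0.75 kg (varies), slippery hard plastic: green drum 86 mm diameter, a black tyre 92 mm diameter, 16 mm wide at each end, 130 mm long in all. Origin at its centre; y is its axis, x and z turn as it rolls. Starts on the bench before the ramp, centre at tumbler x -225 to -190, y within 8, z 46 mm, square to 0.12 rad. Pushed at mid-height it takes 1 to 4 N on the ramp.
- ramp_foot (a point): Middle of the ramp's lower edge, at bench level. The barrel's centre, in the tumbler's x, z (mm), goes level at z 46 to x -171, climbs straight to x -41, z 74, passes over the front roller at x -29, z 75, then falls by itself into its seat at x 0, z 67, where 1 to 4 mm stay to the back rail. Left alone on the ramp it rolls back at once.
- keeper (a joint): Angle of the keeper arm, rad: 0 = it points down the ramp (tumbler -x); negative = swung outward, away from the ramp; 1.571 = shut at its stop, across the ramp (pointing to tumbler +y) 10 mm before the seated barrel. Starts open at -0.3 to -0.05, grows clockwise seen from above, stays where it is left; about 1 N at the pin moves it.
- keeper_pivot (a point): Vertical pivot of the keeper arm, at its mid-height 68 mm above the bench, outside the cheek on the tumbler's -y side (tumbler x -60, y -89 mm).
- keeper_pin (a point): Middle of the upright red pin near the free end of the keeper arm, 104 mm from the pivot: 14 mm diameter, 36 mm tall, from 76 to 112 mm above the bench. The arm below it is a flat steel bar 8 mm thick, 16 mm tall (60 to 76 mm above the bench) and 112 mm long.
- jar: Bystander: white jar with a green lid, 64 mm diameter, 85 mm tall, origin under its centre.
- horn: Bystander: brown curved horn lying on the bench, about 150 mm long, 38 mm thick at its wide end; origin near its middle at bench level.
- bangle: Bystander: brown horn bangle lying flat, 76 mm diameter, 24 mm high, origin under its centre.
There are look-alikes about, which are no part of the job. There is more than one size of the barrel; the one meant has the size given above.

How it is judged:
On the way, in this order (a step that is already met when the one before it is completed fails the run):
1. the barrel lies still on both rollers against the back rail, the keeper still open (x of barrel in the frame of tumbler between -0.007 and 0.007 m and y of barrel in the frame of tumbler between -0.012 and 0.012 m and z of barrel in the frame of tumbler between 0.063 and 0.072 m and angle between the y axis of barrel and the y axis of tumbler, either way round below 0.1 rad and linear speed of barrel below 0.02 m/s and value of joint keeper below 0.8 rad), for 0.3 s.
2. the keeper arm is across the front of the barrel, at its stop (value of joint keeper above 1.47 rad), for 0.2 s.
At the end, for the whole second after the job is handed in: The barrel rests on both rollers (centre within 7 mm of home along the ramp, 12 mm along the rollers, 5 mm in height, axis within 0.1 rad of the rollers), still (under 20 mm/s); the keeper arm is within 0.1 rad of its stop; jar, horn and bangle within 15 mm of where they stood (x of barrel in the frame of tumbler between -0.007 and 0.007 m and y of barrel in the frame of tumbler between -0.012 and 0.012 m and z of barrel in the frame of tumbler between 0.063 and 0.072 m and angle between the y axis of barrel and the y axis of tumbler, either way round below 0.1 rad and linear speed of barrel below 0.02 m/s and value of joint keeper above 1.47 rad); the robot touches nothing.
It fails at once if the barrel runs free on the ramp: rolling back, or thrown up it (faster than 0.15 m/s there with nothing touching it) (x of barrel in the frame of tumbler between -0.165 and -0.04 m and linear speed of barrel above 0.15 m/s and contact force between each of the fingers, the arm and barrel below 0.05 N).
It fails at once if the barrel is lifted (more than about 12 mm) off the bench, ramp or rollers (z of barrel in the frame of tumbler above 0.088 m or (x of barrel in the frame of tumbler below -0.171 m and z of barrel in the frame of tumbler above 0.058 m) or (x of barrel in the frame of tumbler below -0.11 m and z of barrel in the frame of tumbler above 0.072 m)).
It fails at once if the barrel is squeezed or rammed (fingers press it with more than 40 N), or the keeper's pin is pinched between the fingers (grasp point within 10 mm of the pin's middle, touching it) (contact force between the fingers and barrel above 40 N or (distance between the grasp point and keeper_pin below 0.01 m and contact force between the fingers and keeper above 0.5 N)).
It fails at once if the jar, the horn or the bangle is moved (15 mm) or the jar tipped (distance of any of jar, horn, bangle from where it was at the start of the episode above 0.015 m or angle between jar's own z axis and vertical above 0.3 rad).
It also fails if it takes over 61 s, if anything falls off the work surface, if the arm or the gripper's body presses on something with over 40 N, if the wrist force passes 120 N, or if a joint passes its speed limit or range.

ROBOT

A 7-joint arm with a two-finger parallel gripper is mounted at the origin on the work surface. World frame = base frame: x ahead of the robot, y to its left, z up, the work surface at z = 0. Lengths are in m, angles in rad, forces in N, time in s.
With the tool pointing down it reaches from about 0.4 to 0.875 m from the base axis. Payload 19.3 kg.
Tool frame: the origin (TCP) lies on the centre line of the jaws, within the pads' length; the fingertips stand 8 mm ahead of it and the grasp point (between the pads) lies 11 mm behind it; z points along the fingers, y is the line along which they close (so a half turn about z gives the same grasp; the last joint's range is limited). The gripper opens to 85 mm and grips with 20 to 120 N. Pads are 22 mm wide; open, the fingers measure 114 mm over their backs; the gripper's body (76 mm by 85 mm) begins 54 mm behind the grasp point. The pads swing forward as they close: fully open they stand 13 mm farther back than shut.
Start: joints at [-0.07, 0.521, -0.036, 1.599, 0.021, 1.021, -0.113], TCP at [0.625, -0, 0.239] pointing down, gripper open.
Joint ranges: [-2.91, 2.91], [-0.3, 2.13], [-1.5, 1.42], [0.17, 2.43], [-1.26, 4.41], [0.16, 1.93], [-2.52, 2.52]. Speed limits (rad/s): [1.89, 1.89, 2.39, 2.39, 3.01, 3.01, 3.01].

INTERFACE

Orientations are given as [roll, pitch, yaw] about the fixed x, y, z axes, in that order (R = Rz(yaw) Ry(pitch) Rx(roll)).
In Python, from workcell import status, grab_frame, camera_params, bot, search_frame, silhouettes gives the robot as it stands.
- The arm moves only by the shell command python3 -m creep 'ROWS' [FORCE]. ROWS is JSON, a list of rows, each a list of 5 numbers: the shift along the tool's x, y, z in units of 60 mm (1.0 is 60 mm), then the turn about the tool's z in units of 8 degrees (1.0 is 8 degrees), then the opening, from 0 (shut) to 1 (fully open). In form: [[x, y, z, twist, hand], ...]. A call has 1 to 5 rows; each row is the pose to reach, as a shift and turn from the pose commanded when the call began, along the tool's axes at that moment; what a row does not reach only later rows make up. A row lasts 1/8 s, in which the tool goes at most 62.5 mm and 10.7 degrees, less where a joint would pass 70% of its speed; a pose out of reach is approached as far as the arm can. A call with a gripper value outside its range is refused whole. The fingers move at their own pace and stop on an object; FORCE is the grip in N (left out, the last holds). Time passes only in rows, so rows that repeat a pose let the fingers close. It gives the time, the measured TCP pose, the force, the opening and the grip force at its end, in the units of the state.
- status.observe(): the state, without advancing time (a new reading comes with each control period).
- grab_frame(name): name is "scene" or "side" or "wrist"; returns the picture (420x560x3 uint8, blue, green, red); there is no depth.
- camera_params(name): a dict with "K" (3x3 intrinsics, pixels), "rvec" (rotation vector, rad) and "tvec" (3), from world to camera coordinates, as OpenCV has them; the wrist camera has in their place "tool_from_camera" (4x4, takes a point from camera to tool coordinates, whose origin is the TCP and whose axes are the flange's). Camera axes: x right, y down, z forward; pixel columns grow to the right and rows downward; lengths in m; the calibration is good to about 2 mm. A picture is of the moment at which its call begins: read the wrist's pose just before it. camera_params takes no time and is no camera call.
- bot.job_done(): hands the job in; it is judged then, once.
Trained networks look in the newest picture that a camera, given by its name, has taken for a name from the list of things; names that differ only in an ending like _2 or _b are one class to them, and where a whole thing is asked for, a point or a joint stands for the part that bears it (a point fixed in the world has none). Each returns a list of dicts, best first, with "p" (0 to 1); they miss things now and then, are a little off and sometimes report something else, mostly with a low value. They report only what shows in the picture. A call takes as long as a camera call. They do not tell look-alikes from the thing itself.
- search_frame(camera, name): "extent" ([left, top, right, bottom] as shares, 0 to 1, of the picture: columns of its width, rows of its height, round what is visible of it).
- silhouettes(camera, name): "mask" (420x560 bool, what is visible of it) and "extent" ([left, top, right, bottom] as shares, 0 to 1, of the picture: columns of its width, rows of its height, round what is visible of it).
The state is a dict: "clock": time; "qpos": joint angles; "qd": joint speeds; "joint_efforts": joint torques, N m; "position": TCP position; "tool_rot": TCP orientation; "force": force on the tool from outside, world axes, zero at the start; "moment": the same for the moment, N m; "grip_width": finger opening in m; "finger_force": force on a finger pad.
Only numpy, scipy, OpenCV 4.12 (cv2) and the standard library are available. Lean on these libraries where they do the work, as an engineer would, in place of code of your own. Each camera call takes 0.05 s, during which the arm holds its last target. There are 200 camera calls.

## Working session

There is one attempt and no reset: what is moved stays moved. The work goes in short steps, Python scripts to look and compute and a shell command to move; the robot and the scene stay as the last step left them, time stands still between calls to the robot, and variables do not carry over. Pictures are saved under pics/ and viewed, at most 10 in all, crops included, and the job is handed in when it is done.

```bash
mkdir -p pics; ls; python3 - <<'E'
from workcell import status, grab_frame, camera_params, bot, search_frame, silhouettes
import cv2,numpy as np
print(status.observe())
for c in ("scene","side"):
    im=grab_frame(c); cv2.imwrite(f"pics/{c}0.png",im)
    p=camera_params(c); print(c,p)
    for n in ("tumbler","barrel","keeper","keeper_pin","jar","horn","bangle"):
        try:
            for d in search_frame(c,n): print(n,round(d["p"],2),np.round(np.array(d["extent"])*[560,420,560,420],0))
        except Exception as e: print(n,e)
E
```

```text
pics
{'clock': 0.0, 'qpos': array([-0.07015573,  0.52201217, -0.03632934,  1.60003722,  0.02120777,
        1.0211122 , -0.11279224]), 'qd': array([-0.00030298, -0.00039737,  0.00019121, -0.00093797, -0.00024537,
       -0.00040115,  0.00161474]), 'joint_efforts': array([-4.24098413e-03, -9.27110124e+01,  1.97758444e+00, -3.69928443e+01,
        1.76317629e-02,  8.19846697e-03, -6.58496788e-05]), 'position': array([ 6.24649103e-01, -6.71879760e-05,  2.38716401e-01]), 'tool_rot': array([-3.14041256e+00,  9.18272666e-05,  1.57075617e+00]), 'force': array([-0.08349289,  0.49392079, -0.93484562]), 'moment': array([ 0.02706157,  0.00831137, -0.01492071]), 'finger_force': 0.0, 'grip_width': 0.08546024766777928}
scene {'K': array([[391.29341507,   0.        , 281.59761192],
       [  0.        , 391.29341507, 199.49891838],
       [  0.        ,   0.        ,   1.        ]]), 'rvec': array([ 2.01256591,  1.38402799, -0.59047264]), 'tvec': array([-0.20890193, -0.28789284,  1.29847917])}
tumbler 0.79 [241. 147. 382. 244.]
barrel 0.64 [ 87. 176. 162. 265.]
keeper 0.62 [251. 205. 304. 234.]
keeper_pin 0.95 [251. 206. 300. 232.]
keeper_pin 0.59 [392. 183. 422. 211.]
jar 0.95 [350. 217. 380. 261.]
horn 0.58 [173. 285. 248. 308.]
bangle 0.82 [391. 186. 422. 208.]
side {'K': array([[495.59629675,   0.        , 283.36521868],
       [  0.        , 495.59629675, 209.14679405],
       [  0.        ,   0.        ,   1.        ]]), 'rvec': array([ 2.32735717, -0.41279928,  0.18475604]), 'tvec': array([-0.48899068,  0.2045769 ,  0.92885276])}
tumbler 0.88 [196. 140. 325. 277.]
barrel 0.67 [244. 319. 376. 418.]
barrel 0.62 [170. 310. 231. 361.]
keeper 0.81 [291. 199. 321. 242.]
keeper 0.59 [243. 132. 269. 149.]
keeper 0.41 [194. 144. 324. 282.]
keeper_pin 0.92 [294. 199. 322. 242.]
jar 0.6 [303. 149. 331. 191.]
horn 0.59 [369. 263. 408. 320.]
bangle 0.54 [243. 128. 270. 154.]
```

View pics/scene0.png

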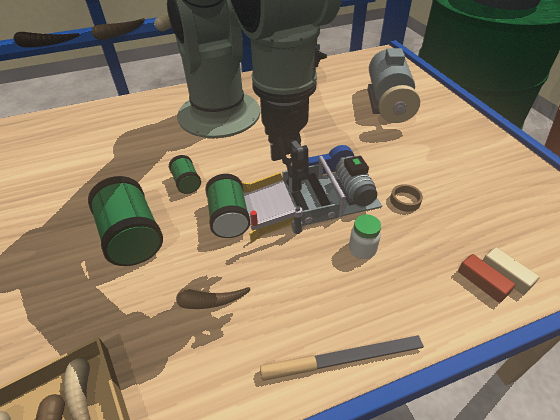

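View pics/side0.png

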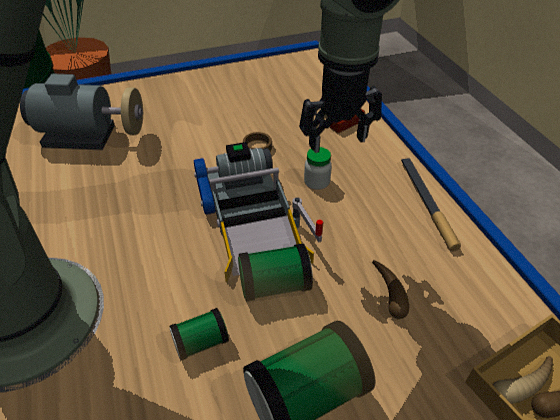

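Three green barrels: scene (126,220) is too big, (185,174) too small, and (227,205), before the ramp, looks right. I'll confirm it in an enlarged crop, which also shows the tumbler features.

```bash
python3 - <<'E'
import cv2,numpy as np
a=cv2.imread("pics/scene0.png")[140:260,200:390]; b=cv2.imread("pics/side0.png")[135:305,190:335]
a=cv2.resize(a,None,fx=4.2,fy=4.2,interpolation=cv2.INTER_CUBIC);b=cv2.resize(b,None,fx=3.5,fy=3.5,interpolation=cv2.INTER_CUBIC)
cv2.imwrite("pics/ca.png",a);cv2.imwrite("pics/cb.png",b);print(a.shape,b.shape)
E
```

```text
(504, 798, 3) (595, 508, 3)
```

View pics/ca.png

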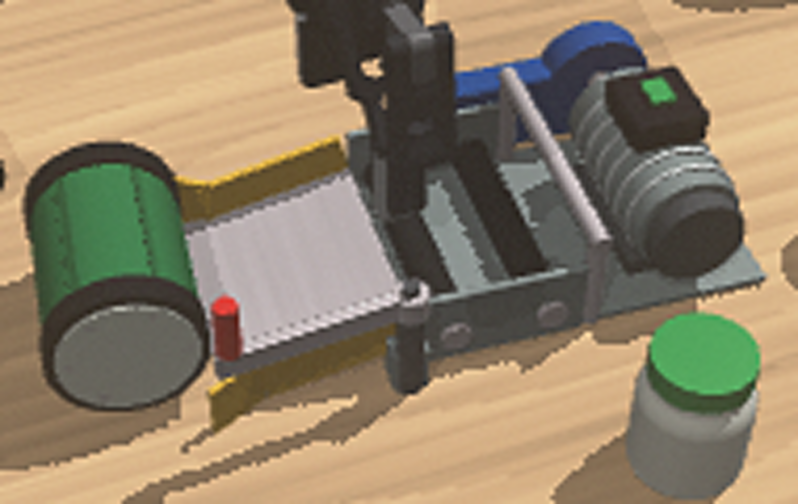

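View pics/cb.png

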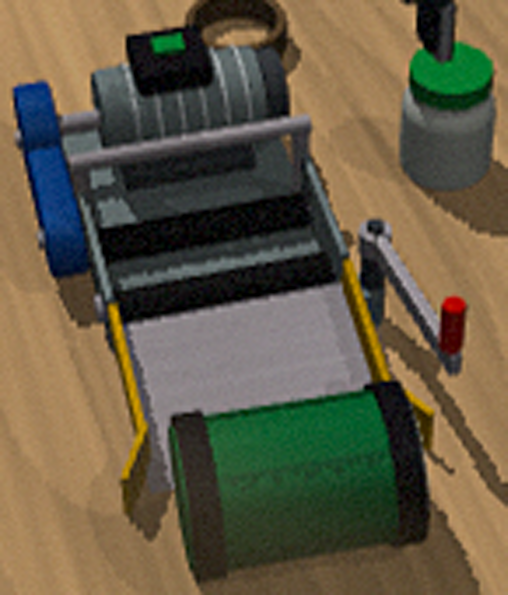

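The crop confirms it: the middle barrel, scene (227,205) / side (275,270), lies square at the ramp foot, with the same width as the ramp. The red pin is at scene (254,218) / side (319,228) and the pivot at (298,209) / (297,200).

```bash
cat > h.py <<'E'
import cv2,numpy as np
from scipy.optimize import least_squares,minimize
from workcell import *
from workcell import camera_params
C={c:camera_params(c) for c in("scene","side")}
def proj(c,P):
    p=C[c];return cv2.projectPoints(np.array(P,float).reshape(-1,3),p["rvec"],p["tvec"],p["K"],None)[0][:,0]
def tri(a,b):
    Ps=[C[c]["K"]@np.c_[cv2.Rodrigues(C[c]["rvec"])[0],C[c]["tvec"]] for c in("scene","side")]
    X=cv2.triangulatePoints(*Ps,np.array(a,float),np.array(b,float))[:,0];return X[:3]/X[3]
A=lambda u,v:((u+.5)/4.2+199.5,(v+.5)/4.2+139.5)
B=lambda u,v:((u+.5)/3.5+189.5,(v+.5)/3.5+134.5)
E
python3 - <<'E'
from h import *
def loc(t,P):
    P=np.array(P,float).reshape(-1,3);c,s=np.cos(t[2]),np.sin(t[2])
    return np.c_[t[0]+c*P[:,0]-s*P[:,1],t[1]+s*P[:,0]+c*P[:,1],P[:,2]]
for n,a,b in(("pin",A(227,329),B(453,325)),("pivtop",A(412,288),B(375,228)),("railend",A(603,240),B(308,122))): print(n,tri(a,b))
# ramp crest corners, pivot top
obs=[("scene",[-.06,-.089,.08],A(412,288)),("side",[-.06,-.089,.08],B(375,228)),
("side",[-.05,.071,.025],B(128,322)),("side",[-.05,-.071,.025],B(340,286)),("scene",[-.05,.071,.025],A(350,178)),("scene",[-.05,-.071,.025],A(398,292))]
f=lambda t:np.concatenate([(proj(c,loc(t,P))[0]-uv) for c,P,uv in obs])
p0=tri(A(412,288),B(375,228))
best=min((least_squares(f,[p0[0],p0[1],y]) for y in np.arange(-3,3,.7)),key=lambda r:r.cost)
t=best.x;print("tumbler",t,np.round(best.fun,1))
pin=tri(A(227,329),B(453,325))
inv=lambda P:((np.array(P[:2])-t[:2])@np.array([[np.cos(t[2]),-np.sin(t[2])],[np.sin(t[2]),np.cos(t[2])]]))
for n,a,b in(("pin",A(227,329),B(453,325)),("railend",A(603,240),B(308,122))): print(n,inv(tri(a,b)))
# barrel
polys={"scene":[A(*q) for q in[(25,200),(35,170),(65,148),(110,142),(150,153),(178,185),(205,300),(210,340),(195,375),(165,400),(130,410),(85,402),(55,380),(45,355)]],
"side":[B(*q) for q in[(170,440),(172,420),(205,411),(365,385),(390,383),(408,390),(425,470),(428,520),(420,540),(225,575),(200,580),(187,560)]]}
th=np.linspace(0,2*np.pi,60)
def m(poly):
    im=np.zeros((840,1120),np.uint8);cv2.fillPoly(im,[np.round(cv2.convexHull(np.float32(poly))[:,0]*2*8).astype(np.int32)],1,shift=3);return im
M={c:m(polys[c]) for c in polys}
def cost(b):
    s=0
    for c in polys:
        P=np.concatenate([np.c_[.046*np.cos(th),0*th+y,.046+.046*np.sin(th)] for y in(-.065,.065)])
        k=m(proj(c,loc(b,P)));s+=1-(k&M[c]).sum()/(k|M[c]).sum()
    return s
b0=loc(t,[-.205,0,0])[0];r=minimize(cost,[b0[0],b0[1],t[2]],method="Nelder-Mead",options=dict(initial_simplex=[[b0[0],b0[1],t[2]],[b0[0]+.02,b0[1],t[2]],[b0[0],b0[1]+.02,t[2]],[b0[0],b0[1],t[2]+.1]]))
print("barrel",r.x,r.fun,"in tumbler",inv(r.x),r.x[2]-t[2])
E
```

```text
pin [ 0.57521971 -0.05451741  0.09471492]
pivtop [0.56931435 0.04930274 0.07842057]
railend [0.56768413 0.1641312  0.07093506]
tumbler [ 0.48534857  0.11528688 -4.81212001] [-1.3 -0.6 -0.2  0.4 -3.4  1.4 -0.   0.1 -0.3 -3.1  3.7  8.4]
pin [-0.16001243 -0.10633126]
railend [ 0.05679943 -0.07706321]
barrel [ 0.46609711 -0.09017215 -4.84704339] 0.11401233261279609 in tumbler [-0.20635488 -0.00130089] -0.03492338166958131
```

```bash
python3 - <<'E'
from h import *
def loc(t,P):
    P=np.array(P,float).reshape(-1,3);c,s=np.cos(t[2]),np.sin(t[2])
    return np.c_[t[0]+c*P[:,0]-s*P[:,1],t[1]+s*P[:,0]+c*P[:,1],P[:,2]]
obs=[("scene",[-.06,-.089,.078],A(412,288)),("side",[-.06,-.089,.078],B(375,228)),
("side",[-.05,.071,.025],B(128,322)),("side",[-.05,-.071,.025],B(340,286)),("scene",[-.05,.071,.025],A(350,178)),
("scene",[.055,-.077,.065],A(603,240)),("side",[.055,-.077,.065],B(308,122)),("side",[.055,.077,.065],B(72,158))]
f=lambda t:np.concatenate([(proj(c,loc(t,P))[0]-uv) for c,P,uv in obs])
r=least_squares(f,[.485,.115,1.471],loss="soft_l1");t=r.x;print(t,np.round(f(t),1))
R=np.array([[np.cos(t[2]),-np.sin(t[2])],[np.sin(t[2]),np.cos(t[2])]])
print("barrel in tumbler",(np.array([.4661,-.0902])-t[:2])@R, "start finger",loc(t,[-.28,0,0]),"pin",(np.array([.5752,-.0545])-t[:2])@R,"piv",(np.array([.5693,.0493])-t[:2])@R)
for n,a,b in(("small",(185,174),(200,335)),("big",(126,220),(310,375)),("jar",(367,225),(318,158)),("horn",(210,297),(390,290))):print(n,tri(a,b))
for x,y in((.46,-.2),(.46,-.165)):print(proj("scene",[x,y,.03]),proj("side",[x,y,.03]))
E
```

```text
[0.48648363 0.11767744 1.48258746] [ 0.4  0.2  0.1 -0.2 -2.9  0.7  0.3 -1.   0.4 -2.9  0.4  1.8 -0.1  1.5
  0.6  2.5]
barrel in tumbler [-0.20886492  0.00199151] start finger [[ 0.46181716 -0.16123396  0.        ]] pin [-0.16369261 -0.10353934] piv [-0.06081593 -0.08851807]
small [ 0.30216815 -0.16482187  0.02896314]
big [ 0.44842907 -0.31766211  0.06353441]
jar [0.6686486  0.16832105 0.07497229]
horn [ 0.67550892 -0.18552526  0.01116787]
[[182.12768309 219.15578433]] [[290.10593468 323.84327873]]
[[196.75923982 215.16123904]] [[283.34105182 308.32987284]]
```

Everything checks: pin height 94.7 mm, pin to pivot 104 mm, keeper about -0.14 rad. The tumbler is at (0.4865, 0.1177) with yaw 1.483, and the barrel at tumbler x -209. I'll move behind the barrel.

```bash
python3 -m creep '[[-0.7,-0.7,0.2,0.16,0.8],[-1.4,-1.37,0.4,0.32,0.6],[-2.1,-2.05,0.6,0.5,0.6],[-2.85,-2.73,0.8,0.63,0.6],[-2.85,-2.73,0.8,0.63,0.6]]' 20
python3 - <<'E'
from h import *
import workcell
s=workcell.status.observe();print(s["position"],s["tool_rot"],s["grip_width"],s["force"])
im=workcell.grab_frame("wrist");cv2.imwrite("pics/w1.png",im);print(camera_params("wrist"))
E
```

```text
clock: 1.42
position: [0.4581, -0.1743, 0.191]
tool_rot: [-3.14, 0.001, 1.477]
force: [0.8, 0.6, 0.5]
grip_width: 0.0511
finger_force: 0.0
[ 0.45810115 -0.1742861   0.19096773] [-3.13982109e+00  9.75363453e-04  1.47679206e+00] 0.05112806033770417 [0.84449439 0.6050474  0.5049269 ]
{'K': array([[335.31087811,   0.        , 285.00367781],
       [  0.        , 335.31087811, 214.53432955],
       [  0.        ,   0.        ,   1.        ]]), 'tool_from_camera': array([[-5.76180591e-04, -9.65406037e-01, -2.60750556e-01,
         6.58227086e-02],
       [ 9.99999278e-01, -2.81253553e-04, -1.16838216e-03,
        -3.81099736e-04],
       [ 1.05462617e-03, -2.60751041e-01,  9.65405502e-01,
        -1.34563891e-01],
       [ 0.00000000e+00,  0.00000000e+00,  0.00000000e+00,
         1.00000000e+00]])}
```

View pics/w1.png

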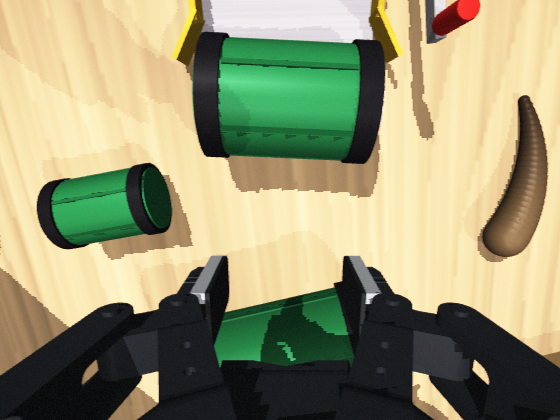

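The wrist view shows the barrel (195–383, 33–160) centred on the cheek gap (185–395). The big look-alike is close behind the fingers (220–345, 285–360), so I'm checking that clearance.

```bash
cat >> h.py <<'E'
from scipy.spatial.transform import Rotation as Ro
T=np.array([.4865,.1177,1.4826])
def tum(P):
    R=np.array([[np.cos(T[2]),-np.sin(T[2])],[np.sin(T[2]),np.cos(T[2])]]);return (np.array(P[:2])-T[:2])@R
def wray(pos,rpy,uv,z):
    w=camera_params("wrist");M=np.eye(4);M[:3,:3]=Ro.from_euler("xyz",rpy).as_matrix();M[:3,3]=pos
    M=M@w["tool_from_camera"];d=M[:3,:3]@np.linalg.inv(w["K"])@[uv[0],uv[1],1.];o=M[:3,3];return o+d*(z-o[2])/d[2]
E
python3 - <<'E'
from h import *
pos=[.4581,-.1743,.19097];rpy=[-3.13982,.000975,1.47679]
for n,uv,z in(("bigfront",(217,312),.07),("bigfront",(345,285),.07),("rearL",(212,156),.035),("rearR",(365,161),.035),("topL-cheek tip",(180,60),.025),("R",(397,55),.025),("pin top",(467,8),.112)):
    p=wray(pos,rpy,uv,z);print(n,p,tum(p))
print(tum(pos))
E
```

```text
bigfront [ 0.39065312 -0.25825928  0.07      ] [-0.3829404   0.06235909]
bigfront [ 0.50109372 -0.24302735  0.07      ] [-0.35803984 -0.04631059]
rearL [ 0.39847848 -0.12931503  0.035     ] [-0.25380805  0.06592181]
rearR [ 0.52887053 -0.1459224   0.035     ] [-0.25886568 -0.06542624]
topL-cheek tip [ 0.38174828 -0.0498627   0.025     ] [-0.17613816  0.08958531]
R [ 0.56005379 -0.06306308  0.025     ] [-0.17358173 -0.08918988]
pin top [ 0.57176719 -0.05556405  0.112     ] [-0.1650801  -0.10019723]
[-0.29336659  0.00256966]
```

```bash
python3 -m creep '[[0.12,0.04,0.8,0,0.6],[0.12,0.04,1.6,0,0.6],[0.12,0.04,2.3,0,0.6],[0.12,0.04,2.6,0,0.6],[0.12,0.04,2.6,0,0.6]]'
python3 -m creep '[[0.07,0,0,0,0.6],[0.14,0,0,0,0.6],[0.21,0,0,0,0.6],[0.28,0,0,0,0.6],[0.35,0,0,0,0.6]]'
```

```text
clock: 2.1
position: [0.4643, -0.1631, 0.0343]
tool_rot: [-3.14, -0.001, 1.484]
force: [0.2, 0.0, 0.3]
grip_width: 0.0509
finger_force: 0.0
clock: 2.72
position: [0.4661, -0.1428, 0.0354]
tool_rot: [3.141, -0.0, 1.483]
force: [-0.8, 0.2, -0.2]
grip_width: 0.0514
finger_force: 0.0
```

```bash
python3 -m creep '[[0.07,0,0,0,0.6],[0.14,0,0,0,0.6],[0.21,0,0,0,0.6],[0.28,0,0,0,0.6],[0.35,0,0,0,0.6]]'
python3 - <<'E'
from h import *
import workcell
s=workcell.status.observe();print(tum(s["position"]),s["force"])
im=workcell.grab_frame("wrist");cv2.imwrite("pics/w2.png",im)
E
```

```text
clock: 3.35
position: [0.4679, -0.122, 0.0353]
tool_rot: [-3.142, 0.0, 1.483]
force: [-0.1, -0.3, -0.6]
grip_width: 0.0513
finger_force: 0.1
[-0.2403604  -0.00261007] [-0.0627967  -0.34623836 -0.59018927]
```

View pics/w2.png

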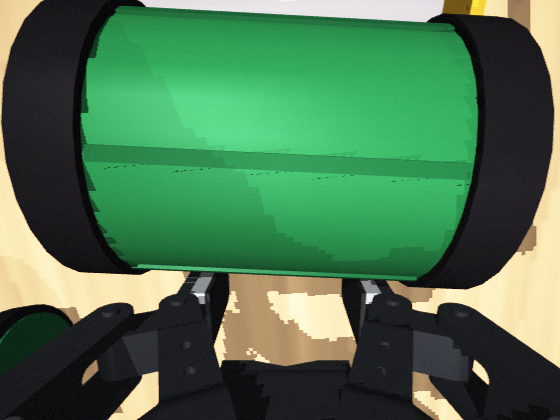

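Both fingers are behind the drum: tips at (205,290) and (365,290), barrel tilted about 0.03 rad, centred at column ~277. I'll carry on pushing slowly and start to climb.

```bash
python3 -m creep '[[0.08,0,0,0,0.6],[0.16,0,0,0,0.6],[0.24,0,0,0,0.6],[0.32,0,-0.02,0,0.6],[0.4,0,-0.04,0,0.6]]'
python3 -m creep '[[0.08,0,-0.017,0,0.6],[0.16,0,-0.034,0,0.6],[0.24,0,-0.05,0,0.6],[0.32,0,-0.068,0,0.6],[0.4,0,-0.085,0,0.6]]'
python3 - <<'E'
from h import *
import workcell
s=workcell.status.observe();print(tum(s["position"]),s["position"],s["force"])
im=workcell.grab_frame("wrist");cv2.imwrite("pics/w3.png",im)
E
```

```text
clock: 4.03
position: [0.4701, -0.0983, 0.0379]
tool_rot: [3.141, 0.0, 1.482]
force: [-0.6, -3.9, 2.1]
grip_width: 0.0514
finger_force: 1.8
clock: 4.65
position: [0.4721, -0.0741, 0.0428]
tool_rot: [-3.141, -0.0, 1.483]
force: [-0.1, -4.9, 1.7]
grip_width: 0.0512
finger_force: 1.8
[-0.19231613 -0.00253675] [ 0.47208729 -0.07409208  0.04283816] [-0.0634214  -4.91588792  1.74669042]
```

View pics/w3.png

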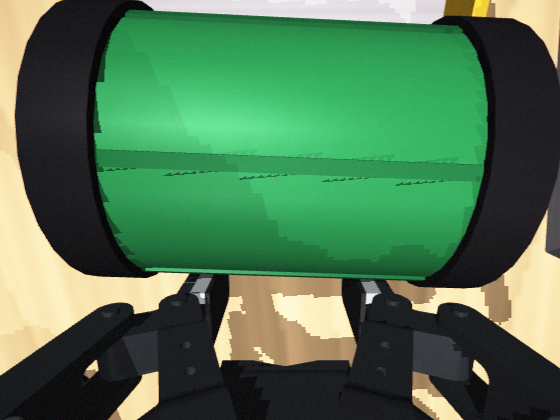

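The barrel is square to about 0.04 rad, its right end lagging, and centred at column 287. I'll widen the fingers to square it better and keep climbing.

```bash
python3 -m creep '[[0.08,0,-0.01,-0.05,0.65],[0.16,0.02,-0.02,-0.1,0.7],[0.24,0.03,-0.035,-0.15,0.75],[0.32,0.04,-0.05,-0.2,0.8],[0.4,0.04,-0.065,-0.2,0.85]]'
python3 -m creep '[[0.08,0,-0.017,0,0.85],[0.16,0,-0.034,0,0.85],[0.24,0,-0.05,0,0.85],[0.32,0,-0.068,0,0.85],[0.4,0,-0.085,0,0.85]]'
python3 - <<'E'
from h import *
import workcell
s=workcell.status.observe();print(tum(s["position"]),s["position"],s["force"])
im=workcell.grab_frame("wrist");cv2.imwrite("pics/w4.png",im)
E
```

```text
clock: 5.32
position: [0.4767, -0.0504, 0.0467]
tool_rot: [3.142, 0.0, 1.511]
force: [0.4, -4.6, 1.8]
grip_width: 0.0726
finger_force: 1.9
clock: 5.95
position: [0.4781, -0.0264, 0.0519]
tool_rot: [-3.142, 0.0, 1.511]
force: [1.0, -4.0, 2.3]
grip_width: 0.0725
finger_force: 1.8
[-0.14432021 -0.00427931] [ 0.47805066 -0.0264362   0.05185973] [ 0.95470355 -3.98680045  2.27235632]
```

View pics/w4.png

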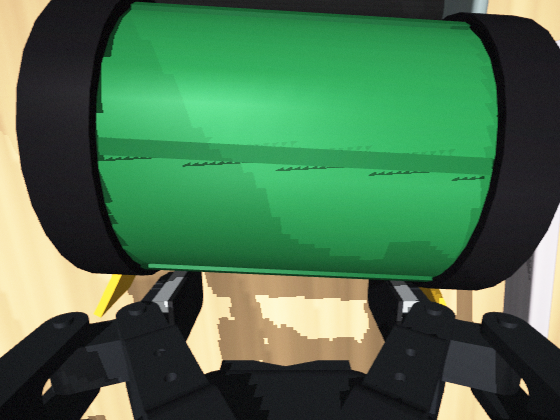

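Fingers on both sides touch the drum. The barrel is square in the world (yaw about 1.475) and at tumbler x about -90. I'll keep going towards the crest.

```bash
python3 -m creep '[[0.08,-0.01,-0.017,-0.03,0.85],[0.16,-0.02,-0.034,-0.06,0.85],[0.24,-0.03,-0.05,-0.1,0.85],[0.32,-0.04,-0.068,-0.1,0.85],[0.4,-0.05,-0.085,-0.1,0.85]]'
python3 -m creep '[[0.08,0,-0.017,0,0.85],[0.16,0,-0.034,0,0.85],[0.24,0,-0.05,0,0.85],[0.32,0,-0.068,0,0.85],[0.4,0,-0.085,0,0.85]]'
python3 - <<'E'
from h import *
import workcell
s=workcell.status.observe();print(tum(s["position"]),s["position"],s["force"])
for c in("wrist","side"):
    im=workcell.grab_frame(c);cv2.imwrite(f"pics/{c}5.png",im)
    if c=="side": b=im
a=cv2.imread("pics/wrist5.png");cv2.imwrite("pics/c5.png",np.hstack([cv2.resize(a,(420,315)),cv2.resize(b[115:270,190:340],(305,315))]))
E
```

```text
clock: 6.62
position: [0.4765, -0.0023, 0.057]
tool_rot: [-3.142, 0.0, 1.525]
force: [0.0, -4.7, 1.6]
grip_width: 0.0722
finger_force: 2.1
clock: 7.25
position: [0.4776, 0.0218, 0.0621]
tool_rot: [-3.142, -0.0, 1.525]
force: [0.5, -3.1, 0.4]
grip_width: 0.0725
finger_force: 1.2
[-0.09628736  0.00039821] [0.47762215 0.02182196 0.06205171] [ 0.52726838 -3.11285959  0.36458523]
```

View pics/c5.png

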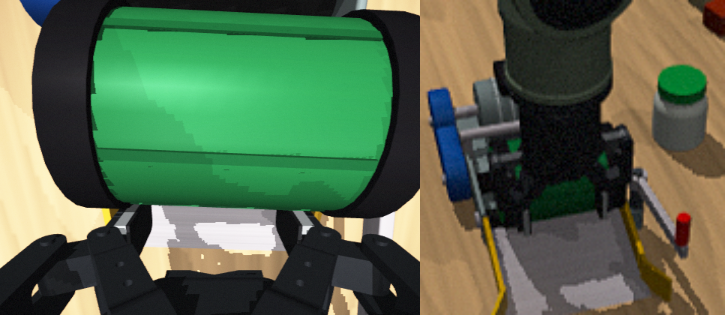

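The barrel is near the crest: side view shows it on the front roller, square, with the push force dropping. I'll ease it over more slowly.

```bash
python3 -m creep '[[0.06,0,-0.01,0,0.85],[0.12,0,-0.015,0,0.85],[0.18,0,-0.015,0,0.85],[0.24,0,-0.015,0,0.85],[0.3,0,-0.015,0,0.85]]'
python3 -m creep '[[0.04,0,0,0,0.85],[0.08,0,0,0,0.85],[0.08,0,0,0,0.85],[0.08,0,0,0,0.85],[0.08,0,0,0,0.85]]'
python3 - <<'E'
from h import *
import workcell
s=workcell.status.observe();print(tum(s["position"]),s["position"],s["force"])
for c in("wrist","scene"):
    im=workcell.grab_frame(c);cv2.imwrite(f"pics/{c}6.png",im)
    if c=="scene": b=im
a=cv2.imread("pics/wrist6.png");cv2.imwrite("pics/c6.png",np.hstack([cv2.resize(a,(420,315)),cv2.resize(b[140:260,230:390],(380,315))[:,:380]]))
E
```

```text
clock: 7.98
position: [0.4784, 0.0397, 0.0629]
tool_rot: [-3.142, -0.0, 1.525]
force: [-0.2, 0.8, -0.7]
grip_width: 0.0726
finger_force: 0.0
clock: 8.6
position: [0.4786, 0.044, 0.0629]
tool_rot: [-3.142, 0.0, 1.524]
force: [-0.1, 0.3, 0.3]
grip_width: 0.0725
finger_force: 0.0
[-0.07409228  0.00134934] [0.4786297  0.04401456 0.06289377] [-0.10705719  0.28344048  0.27498584]
```

View pics/c6.png

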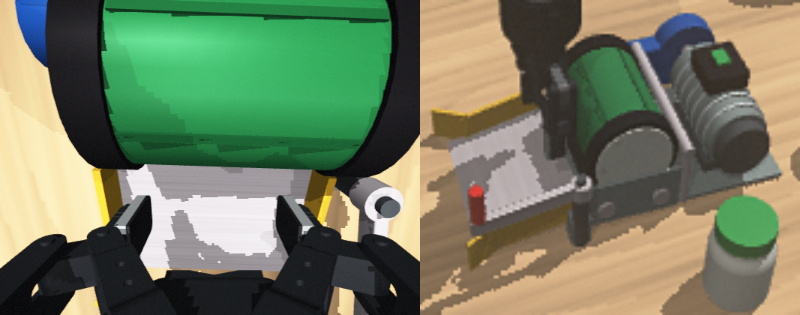

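The barrel has dropped into its seat against the rail: the fingers are clear and the force is about 0. I'll check its y and yaw numerically and locate the pin.

```bash
python3 - <<'E'
from h import *
import workcell
s=workcell.status.observe();pos,rpy=s["position"],s["tool_rot"]
im=cv2.imread("pics/wrist6.png");hsv=cv2.cvtColor(im,cv2.COLOR_BGR2HSV)
g=((hsv[...,0]>55)&(hsv[...,0]<90)&(hsv[...,1]>100)&(hsv[...,2]>50)).astype(np.uint8)
for r in (20,40,60,80,100):
    c=np.flatnonzero(g[r]);c=[c.min(),c.max()]
    P=[tum(wray(pos,rpy,(u,r),.109)) for u in c];print(r,c,np.round(P,4),"mid y",(P[0][1]+P[1][1])/2)
# rear lower edge line for yaw
pts=[];
for u in range(190,480,10):
    c=np.flatnonzero(g[:,u]); pts.append(tum(wray(pos,rpy,(u,c.max()),.08)))
pts=np.array(pts);print("yaw err",-np.polyfit(pts[:,1],pts[:,0],1)[0],pts[:,0].mean())
hs=cv2.cvtColor(cv2.imread("pics/scene6.png"),cv2.COLOR_BGR2HSV)
th=np.linspace(0,2*np.pi,60)
gs=((hs[...,0]>55)&(hs[...,0]<90)&(hs[...,1]>100)&(hs[...,2]>40)); 
P=[[x,y,z] for x,y,z in[(0,-.065,.067)]]
# grey disc at near end: expected vs seen
sv=cv2.imread("pics/scene6.png");R=np.array([[np.cos(T[2]),-np.sin(T[2])],[np.sin(T[2]),np.cos(T[2])]])
for y in(-.075,-.065,-.055):
    w=R@[0,y]+T[:2];print("cap centre px for y",y,proj("scene",[*w,.067]))
red=lambda h,i:np.array(np.nonzero(((h[...,0]<6)|(h[...,0]>174))&(h[...,1]>180)&(i[...,2]>70)))
for h,i in((hs,sv),):
    p=red(h,i);p=p[:,(p[0]>190)&(p[0]<240)&(p[1]<300)&(p[1]>235)];print("red",p.mean(1)[::-1],p.shape)
E
```

```text
20 [np.int64(137), np.int64(519)] [[ 0.0139  0.0405]
 [ 0.0176 -0.0497]] mid y -0.004591424993656026
40 [np.int64(136), np.int64(521)] [[ 0.0096  0.041 ]
 [ 0.0134 -0.0511]] mid y -0.00503025480971819
60 [np.int64(135), np.int64(522)] [[ 0.0052  0.0416]
 [ 0.009  -0.0523]] mid y -0.005360422718666068
80 [np.int64(136), np.int64(519)] [[ 0.0006  0.0417]
 [ 0.0045 -0.0526]] mid y -0.005454838213129441
100 [np.int64(137), np.int64(517)] [[-0.0041  0.0418]
 [-0.0002 -0.0532]] mid y -0.005676818824803347
yaw err 0.028639743964272244 -0.04183313493287484
cap centre px for y -0.075 [[321.05703318 202.17835192]]
cap centre px for y -0.065 [[319.6123974  199.23839232]]
cap centre px for y -0.055 [[318.18924206 196.34214728]]
red [253.  212.5] (2, 16)
```

Barrel: y -5.5 mm, yaw error under 0.03 rad, seated. I'll lift clear, shut the fingers, and turn the tool so its x face can push the pin from outside.

```bash
python3 -m creep '[[-0.05,0,-0.8,0,0.85],[-0.05,0,-1.6,0,0.5],[-0.05,0,-2.3,0,0],[-0.75,0.9,-2.3,-1.3,0],[-1.51,1.8,-2.3,-2.6,0]]'
python3 -m creep '[[0,0,0,-1.3,0],[0,0,0,-2.6,0],[0,0,0,-3.9,0],[0,0,0,-5.2,0],[0,0,0,-6.5,0]]'
python3 -m creep '[[0,0,0,-1.3,0],[0,0,0,-2.6,0],[0,0,0,-2.9,0],[0,0,0,-2.9,0]]'
cat > k.py <<'E'
import sys,json
from h import *
import workcell
# tool offset from target: python3 k.py x y z yaw_rel   (tumbler coords)
s=workcell.status.observe();R=np.array([[np.cos(T[2]),-np.sin(T[2])],[np.sin(T[2]),np.cos(T[2])]])
def units(p,z,yaw,pos,rpy):
    d=np.r_[R@p+T[:2],z]-pos;m=Ro.from_euler("xyz",rpy).as_matrix()
    tw=-((T[2]+yaw-rpy[2]+np.pi)%(2*np.pi)-np.pi)*180/np.pi/8
    return np.round(np.r_[m.T@d/.06,tw],2).tolist()
def finger(th,d):
    return np.array([-.060,-.089])+.104*np.array([-np.cos(th),np.sin(th)])-d*np.array([np.sin(th),np.cos(th)])
if __name__=="__main__":
    print(tum(s["position"]),s["position"][2],s["tool_rot"][2]-T[2],s["qpos"][6],s["force"])
    for a in sys.argv[1:]:
        th,d,z=map(float,a.split(","));print(a,units(finger(th,d),z,np.pi/2-th,s["position"],s["tool_rot"]))
E
python3 k.py -.145,.032,.19 -.145,.032,.09
python3 - <<'E'
from h import *
import workcell
s=workcell.status.observe();pos,rpy=s["position"],s["tool_rot"]
im=workcell.grab_frame("wrist");h=cv2.cvtColor(im,cv2.COLOR_BGR2HSV)
m=(((h[...,0]<6)|(h[...,0]>174))&(h[...,1]>160)&(h[...,2]>60)).astype(np.uint8)
n,l,st,ce=cv2.connectedComponentsWithStats(m)
for i in range(1,n):
    if st[i,4]>40:print(st[i],ce[i],tum(wray(pos,rpy,ce[i],.094)))
im=workcell.grab_frame("side");print([(round(d["p"],2),np.round(np.array(d["extent"])*[560,420,560,420])) for d in workcell.search_frame("side","keeper_pin")])
E
```

```text
clock: 9.32
position: [0.5731, -0.0417, 0.202]
tool_rot: [3.14, 0.0, 1.896]
force: [0.0, 0.9, -0.6]
grip_width: 0.0007
finger_force: 0.0
clock: 9.95
position: [0.5714, -0.0415, 0.2008]
tool_rot: [-3.141, -0.0, 2.801]
force: [-0.4, 0.5, 0.4]
grip_width: -0.0001
finger_force: 0.0
clock: 10.45
position: [0.5715, -0.0415, 0.2008]
tool_rot: [3.141, -0.0, -3.086]
force: [-0.4, 0.3, -0.3]
grip_width: -0.0
finger_force: 0.0
[-0.1511256  -0.09870319] 0.2008262112211936 -4.56881730899717 1.4267823790520078 [-0.3960583   0.26126581 -0.27782877]
-.145,.032,.19 [-0.59, -0.21, 0.18, -0.01]
-.145,.032,.09 [-0.59, -0.21, 1.85, -0.01]
[257 204  20  29 452] [266.9159292  218.27212389] [-0.16425892 -0.10215858]
[(0.79, array([291., 197., 324., 244.])), (0.45, array([196., 141., 323., 281.]))]
```

```bash
python3 -m creep '[[-0.3,-0.1,0.1,0,0],[-0.59,-0.21,0.18,0,0],[-0.59,-0.21,0.9,0,0],[-0.59,-0.21,1.6,0,0],[-0.59,-0.21,1.85,0,0]]'
python3 k.py -.126,.018,.09 0,.017,.09 .1,.017,.09 .2,.017,.09 .3,.017,.09
```

```text
clock: 11.22
position: [0.6066, -0.0517, 0.0879]
tool_rot: [3.141, -0.003, -3.084]
force: [0.6, -0.1, 1.4]
grip_width: -0.0001
finger_force: 0.0
[-0.15816648 -0.13452869] 0.08787143521973902 -4.5664058036836535 1.3993594586956957 [ 0.60143934 -0.08449917  1.40987967]
-.126,.018,.09 [0.25, -0.01, -0.03, 0.14]
0,.017,.09 [0.48, -0.03, -0.03, 1.05]
.1,.017,.09 [0.66, -0.02, -0.03, 1.76]
.2,.017,.09 [0.83, 0.0, -0.03, 2.48]
.3,.017,.09 [1.0, 0.04, -0.03, 3.19]
```

```bash
python3 -m creep '[[0.25,-0.01,-0.03,0.14,0],[0.38,-0.02,-0.03,0.6,0],[0.5,-0.03,-0.03,1.05,0],[0.66,-0.02,-0.03,1.76,0],[0.83,0,-0.03,2.48,0]]'
python3 k.py .3,.017,.09 .4,.017,.09 .5,.017,.09 .6,.017,.09 .7,.017,.09
```

```text
clock: 11.85
position: [0.5585, -0.0549, 0.0929]
tool_rot: [3.141, 0.002, 2.85]
force: [1.5, 0.4, -0.6]
grip_width: 0.0003
finger_force: 0.4
[-0.16561053 -0.08694999] 0.09286644958746755 1.3669531332056588 1.1155437768567584 [ 1.4650446   0.36128344 -0.56521862]
.3,.017,.09 [0.21, -0.02, 0.05, 0.69]
.4,.017,.09 [0.38, -0.02, 0.05, 1.4]
.5,.017,.09 [0.56, -0.01, 0.05, 2.12]
.6,.017,.09 [0.73, 0.02, 0.05, 2.84]
.7,.017,.09 [0.9, 0.07, 0.05, 3.55]
```

Contact on the pin with about 1.5 N, so the keeper is moving. I'll continue round.

```bash
python3 -m creep '[[0.21,-0.02,0.03,0.69,0],[0.38,-0.02,0.03,1.4,0],[0.56,-0.01,0.03,2.12,0],[0.73,0.02,0.03,2.84,0],[0.9,0.07,0.03,3.55,0]]'
python3 k.py .8,.017,.09 .9,.017,.09 1.0,.017,.09 1.1,.017,.09 1.2,.017,.09
```

```text
clock: 12.48
position: [0.5079, -0.0353, 0.091]
tool_rot: [3.14, 0.001, 2.354]
force: [1.9, 0.2, 0.7]
grip_width: -0.0004
finger_force: 0.4
[-0.15056234 -0.03480403] 0.09100835499683985 0.8712448055149566 0.6920572654282456 [1.88453564 0.20600837 0.71109441]
.8,.017,.09 [0.17, -0.02, 0.02, 0.72]
.9,.017,.09 [0.35, -0.02, 0.02, 1.44]
1.0,.017,.09 [0.52, -0.0, 0.02, 2.15]
1.1,.017,.09 [0.7, 0.03, 0.02, 2.87]
1.2,.017,.09 [0.86, 0.08, 0.02, 3.58]
```

```bash
python3 -m creep '[[0.17,-0.02,0.02,0.72,0],[0.35,-0.02,0.02,1.44,0],[0.52,0,0.02,2.15,0],[0.7,0.03,0.02,2.87,0],[0.86,0.08,0.02,3.58,0]]'
python3 k.py 1.3,.017,.09 1.4,.017,.09 1.5,.017,.09 1.571,.018,.09 1.571,.015,.09
```

```text
clock: 13.1
position: [0.4747, 0.0049, 0.0897]
tool_rot: [3.14, -0.0, 1.854]
force: [0.3, -0.4, -0.4]
grip_width: -0.0001
finger_force: 0.4
[-0.11343185  0.00179219] 0.08973042135354754 0.3716065446745198 0.24441169548727507 [ 0.25559926 -0.40365582 -0.42105075]
1.3,.017,.09 [0.17, -0.02, -0.0, 0.72]
1.4,.017,.09 [0.35, -0.02, -0.0, 1.44]
1.5,.017,.09 [0.52, -0.01, -0.0, 2.15]
1.571,.018,.09 [0.63, 0.01, -0.0, 2.66]
1.571,.015,.09 [0.68, 0.03, -0.0, 2.66]
```

```bash
python3 -m creep '[[0.17,-0.02,0,0.72,0],[0.35,-0.02,0,1.44,0],[0.47,-0.01,0,2,0],[0.56,0,0,2.4,0],[0.61,0.01,0,2.66,0]]'
python3 k.py 1.571,.018,.09 1.571,.014,.09
```

```text
clock: 13.72
position: [0.4649, 0.0399, 0.0895]
tool_rot: [3.14, -0.0, 1.485]
force: [-0.2, -14.9, 4.6]
grip_width: 0.0001
finger_force: 7.5
[-0.07938655  0.0146219 ] 0.08947788415959497 0.002672137594587065 -0.08817085588688987 [ -0.22369504 -14.94096619   4.56106863]
1.571,.018,.09 [0.02, -0.01, -0.01, 0.02]
1.571,.014,.09 [0.09, -0.01, -0.01, 0.02]
```

15 N: it is on the stop. I'll hold briefly, then back off and lift away.

```bash
python3 -m creep '[[0,0,0,0,0],[0,0,0,0,0],[0,0,0,0,0]]'
python3 -m creep '[[-0.1,0,0,0,0],[-0.5,0,0,0,0],[-0.9,0,-0.7,0,0],[-0.9,0,-1.6,0,0],[-0.9,0,-1.6,0,0]]'
python3 - <<'E'
from h import *
import workcell
s=workcell.status.observe();pos,rpy=s["position"],s["tool_rot"];print(s["force"],tum(pos))
im=workcell.grab_frame("wrist");cv2.imwrite("pics/w9.png",im);h=cv2.cvtColor(im,cv2.COLOR_BGR2HSV)
m=(((h[...,0]<6)|(h[...,0]>174))&(h[...,1]>160)&(h[...,2]>60)).astype(np.uint8)
n,l,st,ce=cv2.connectedComponentsWithStats(m)
for i in range(1,n):
    if st[i,4]>40:
        p=tum(wray(pos,rpy,ce[i],.098));print("pin",st[i],p,"theta",np.arctan2(p[1]+.089,-.06-p[0]))
g=((h[...,0]>55)&(h[...,0]<90)&(h[...,1]>100)&(h[...,2]>50))
for r in range(0,200,20):
    c=np.flatnonzero(g[r])
    if len(c)>100:P=[tum(wray(pos,rpy,(u,r),.109)) for u in(c.min(),c.max())];print(r,np.round(P,4).tolist())
E
```

```text
clock: 14.1
position: [0.4646, 0.0396, 0.0889]
tool_rot: [3.141, -0.0, 1.487]
force: [0.2, -2.4, 2.1]
grip_width: 0.0001
finger_force: 1.2
clock: 14.72
position: [0.4613, -0.0146, 0.1878]
tool_rot: [3.136, -0.002, 1.486]
force: [-0.1, -0.1, -1.0]
grip_width: -0.0
finger_force: 0.0
[-0.14739936 -0.0584954  -0.97498448] [-0.13398794  0.01343195]
pin [269 102  22  23 396] [-0.061312   0.0172812] theta 1.558452367290906
0 [[-0.0009, 0.059], [-0.0004, -0.053]]
20 [[-0.011, 0.059], [-0.0105, -0.0522]]
40 [[-0.0213, 0.0585], [-0.0209, -0.0514]]
60 [[-0.032, 0.0567], [-0.0316, -0.0495]]
80 [[-0.0429, 0.0383], [-0.0426, -0.0444]]
```

```bash
python3 - <<'E'
from h import *
import workcell
s=workcell.status.observe();pos,rpy=s["position"],s["tool_rot"]
im=cv2.imread("pics/w9.png");h=cv2.cvtColor(im,cv2.COLOR_BGR2HSV)
for r in(5,25,45):
    P=[(u,h[r,u].tolist(),round(tum(wray(pos,rpy,(u,r),.109))[1],3)) for u in range(80,200,8)];print(r,P)
E
```

```text
5 [(80, [17, 99, 226], np.float64(0.13)), (88, [17, 102, 219], np.float64(0.125)), (96, [17, 99, 221], np.float64(0.121)), (104, [19, 89, 237], np.float64(0.116)), (112, [18, 89, 236], np.float64(0.112)), (120, [18, 92, 236], np.float64(0.107)), (128, [20, 87, 240], np.float64(0.103)), (136, [20, 86, 240], np.float64(0.099)), (144, [20, 87, 240], np.float64(0.094)), (152, [18, 93, 230], np.float64(0.09)), (160, [110, 215, 147], np.float64(0.085)), (168, [110, 213, 151], np.float64(0.081)), (176, [110, 208, 158], np.float64(0.076)), (184, [109, 206, 145], np.float64(0.072)), (192, [109, 241, 36], np.float64(0.067))]
25 [(80, [18, 98, 229], np.float64(0.131)), (88, [18, 100, 227], np.float64(0.127)), (96, [17, 99, 224], np.float64(0.122)), (104, [17, 97, 228], np.float64(0.118)), (112, [17, 102, 218], np.float64(0.113)), (120, [17, 97, 227], np.float64(0.109)), (128, [20, 90, 239], np.float64(0.104)), (136, [20, 87, 241], np.float64(0.1)), (144, [19, 90, 239], np.float64(0.095)), (152, [21, 84, 243], np.float64(0.091)), (160, [18, 96, 229], np.float64(0.086)), (168, [109, 214, 81], np.float64(0.082)), (176, [110, 209, 83], np.float64(0.077)), (184, [109, 202, 72], np.float64(0.072)), (192, [109, 210, 68], np.float64(0.068))]
45 [(80, [17, 99, 221], np.float64(0.133)), (88, [18, 95, 230], np.float64(0.128)), (96, [17, 98, 228], np.float64(0.124)), (104, [18, 101, 225], np.float64(0.119)), (112, [17, 98, 228], np.float64(0.115)), (120, [17, 97, 227], np.float64(0.11)), (128, [19, 94, 230], np.float64(0.105)), (136, [18, 94, 233], np.float64(0.101)), (144, [20, 85, 241], np.float64(0.096)), (152, [21, 84, 244], np.float64(0.092)), (160, [20, 87, 241], np.float64(0.087)), (168, [21, 81, 246], np.float64(0.082)), (176, [19, 94, 235], np.float64(0.078)), (184, [19, 95, 233], np.float64(0.073)), (192, [17, 111, 119], np.float64(0.069))]
```

The left edge (0.059) is the tyre's outer rim, so the barrel is still at y -5.5 mm. The keeper reads 1.56 rad. Handing in.

```bash
python3 -c "
from workcell import bot;print(bot.job_done())"
```

```text
the job is handed in; nothing more can be done
None
```

I pushed the barrel up the ramp into its seat on the rollers and swung the keeper to about 1.56 rad at its stop. I handed the job in at about 15 s with the robot clear of everything; the hand-in returned no verdict.

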